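# Check-weigh a cast climbing hold on the workshop balance

### The job

The cast climbing hold on the bench balance should weigh 700 g. Check it: take the 500 g and the 200 g knob weight from the bench and stand them upright on the balance's empty pan, so that the beam comes level, and leave them standing there.

Things in the scene. Friction and masses are not known exactly. Their poses are not given: they have to be found in the camera images.
- weight_500: The 500 g weight, the largest of three plain steel knob weights standing on the bench: a cylinder 40 mm in diameter and 46 mm high with a narrower neck and a 26 mm diameter knob on top, 66 mm high in all. Origin at the centre of its underside, z up along its axis; it is round, so its yaw means nothing.
- weight_200: The 200 g weight, the middle one of the three: a cylinder 30 mm in diameter and 31 mm high with a neck and a 20 mm diameter knob on top, 48 mm high in all. Origin at the centre of its underside, z up. (The smallest weight, 100 g, 23 mm in diameter and 38 mm high, is not needed.)
- weight_pan (a point): Centre of the upper face of the empty round pan of the grey two-pan balance, where the weights go. Pan 160 mm wide, flat, 4 mm lip (155 mm clear inside), always horizontal; its face is 119 mm above the bench at the start, 105 mm when level, 91 mm at lowest. Room for the weights 40 mm either side of the centre along the point's x. Its y points along the beam to the hold's pan, 280 mm away; z up.
- beam (a joint): Balance beam angle, rad: 0 = on its stop, hold's pan down (the start); 0.10 = level; 0.20 = on its stop, weights' pan down. Damped: settles in about 2 s. A hand easily pushes the pans down. The other pan carries the grey dome-shaped hold, 142 mm wide, 60 mm high; midway between the pans stands a small pointer plate, top 158 mm above the bench.
Not all that is in view belongs to the job. Leave any yellow look-alike of the weight_500 alone.

How it is judged:
By the outcome, as a careful person would: the job done as asked, in the order asked, and still so for the second after the job is handed in, with the robot touching nothing.
It also fails if it takes over 64 s, if anything falls off the work surface, if the arm or the gripper's body presses on something with over 40 N, if the wrist force passes 120 N, or if a joint passes its speed limit or range.

### The arm

A 7-joint arm with a two-finger parallel gripper is mounted at the origin on the work surface. World frame = base frame: x ahead of the robot, y to its left, z up, the work surface at z = 0. Lengths are in m, angles in rad, forces in N, time in s.
With the tool pointing down it reaches from about 0.4 to 0.875 m from the base axis. Payload 4.4 kg.
Tool frame: the origin (TCP) lies on the centre line of the jaws, within the pads' length; the fingertips stand bot.tcp_to_tips ahead of it and the grasp point (between the pads) lies 6 mm ahead of it (bot.tcp_to_tips is the distance from the TCP to the fingertips, in m); z points along the fingers, y is the line along which they close (so a half turn about z gives the same grasp; the last joint's range is limited). The gripper opens to 85 mm and grips with 20 to 120 N. Pads are 22 mm wide; open, the fingers measure 114 mm over their backs; the gripper's body (76 mm by 85 mm) begins 54 mm behind the grasp point. The pads swing forward as they close: fully open they stand 13 mm farther back than shut.
Start: joints at [-1.328, 0.628, 0.038, 1.517, -0.027, 0.996, -0.02], TCP at [0.198, 0.619, 0.256] pointing down, gripper open.
Joint ranges: [-3.06, 3.06], [-0.37, 2.12], [-1.25, 1.32], [0.18, 2.47], [-1.1, 4.24], [0.23, 1.98], [-2.94, 2.94]. Speed limits (rad/s): [2.57, 2.57, 3.14, 3.14, 3.14, 3.14, 3.14].

### API

Orientations are given as a rotation vector (axis times angle).
In Python, from rig import bot gives the robot as it stands.
- The arm moves only by the shell command python3 -m handwheel 'ROWS' [FORCE]. ROWS is text: rows parted by semicolons, each of 5 numbers parted by spaces: the closure, from 0 (fully open) to 1 (shut), then the shift along the world's x, y, z in m, then the turn about the world's z in degrees. A call has 1 to 5 rows; each row is the pose to reach, as a shift and turn from the pose commanded when the call began; what a row does not reach only later rows make up. A row lasts 1/12 s, in which the tool goes at most 41.7 mm and 7.16 degrees, less where a joint would pass 70% of its speed; a pose out of reach is approached as far as the arm can. A call with a gripper value outside its range is refused whole. The fingers move at their own pace and stop on an object; FORCE is the grip in N (left out, the last holds). Time passes only in rows, so rows that repeat a pose let the fingers close. It gives the time, the measured TCP pose, the force, the opening and the grip force at its end, in the units of the state.
- bot.get_obs(): the state, without advancing time (a new reading comes with each control period).
- bot.read_camera(name): name is "side" or "top" or "wrist"; returns a dict with "frame" (384x512x3 uint8, red, green, blue), "fovy" (degrees; the focal length in pixels is half the picture's height over the tangent of half this angle, whatever the lens; pixels are square), "cx", "cy" (the principal point, pixels), "dist_coeffs" ([k1, k2, p1, p2, k3] as OpenCV has them; the pictures are not rectified), "R" (3x3) and "t" (3): a world point X has camera coordinates R X + t; the wrist camera has in their place "hand_eye" (4x4, takes a point from camera to tool coordinates, whose origin is the TCP and whose axes are the flange's). Camera axes: x right, y down, z forward; pixel columns grow to the right and rows downward; lengths in m; the calibration is good to about 2 mm. A picture is of the moment at which its call begins: read the wrist's pose just before it. There is no depth.
- bot.hand_in(): hands the job in; it is judged then, once.
The state is a dict: "time_s": time; "joints": joint angles; "qvel": joint speeds; "effort": joint torques, N m; "tcp_pos": TCP position; "ee_rot": TCP orientation; "force": force on the tool from outside, world axes, zero at the start; "moment": the same for the moment, N m; "grip_width": opening from 0.0 (shut) to 1.0 (fully open); "finger_force": force on a finger pad.
Only numpy, scipy, OpenCV 4.12 (cv2) and the standard library are available. Lean on these libraries where they do the work, as an engineer would, in place of code of your own. Each camera call takes 0.05 s, during which the arm holds its last target. There are 200 camera calls.

## Working session

There is one attempt and no reset: what is moved stays moved. The work goes in short steps, Python scripts to look and compute and a shell command to move; the robot and the scene stay as the last step left them, time stands still between calls to the robot, and variables do not carry over. Pictures are saved under pics/ and viewed, at most 10 in all, crops included, and the job is handed in when it is done.

```bash
mkdir -p pics; ls; python3 - <<'E'
from rig import bot
import cv2,pickle
o=bot.get_obs();print(o, bot.tcp_to_tips)
for n in("side","top"):
    c=bot.read_camera(n);pickle.dump(c,open(n+'.pkl','wb'));cv2.imwrite(f'pics/{n}0.png',c['frame'][:,:,::-1])
    print({k:v for k,v in c.items() if k!='frame'})
E
```

```text
pics
{'time_s': 0.0, 'joints': array([-1.3278257 ,  0.62931774,  0.03842306,  1.5183448 , -0.0270129 ,
        0.99628131, -0.02001493]), 'qvel': array([-7.11607419e-05, -1.66673671e-03,  7.64121676e-04, -1.79929310e-04,
        1.55786315e-03,  1.86092115e-03, -1.22045506e-03]), 'effort': array([-9.20332859e-04, -5.63391709e+01,  1.22570280e+00, -1.93454736e+01,
        1.09355879e-02,  1.04818345e-02,  1.65523420e-05]), 'tcp_pos': array([0.19731479, 0.61874213, 0.2554145 ]), 'ee_rot': array([-4.83057353e-01, -3.10394612e+00,  2.84647893e-03]), 'force': array([-0.17580511, -0.16890833,  0.14555399]), 'moment': array([-0.03734223, -0.0086794 ,  0.01981609]), 'finger_force': 0.0, 'grip_width': 1.001870747817531} 0.025
{'fovy': 44.12532339387457, 'cx': 260.16892567423315, 'cy': 186.19003302104224, 'dist_coeffs': array([0.00770839, 0.        , 0.        , 0.        , 0.        ]), 'R': array([[ 0.95347826, -0.30139045,  0.00655728],
       [-0.21303208, -0.68901939, -0.69272622],
       [ 0.21329916,  0.65910248, -0.72117084]]), 't': array([-0.56097263,  0.13088797,  0.96196641])}
{'fovy': 54.27080098871389, 'cx': 253.87114336363962, 'cy': 198.79347410695337, 'dist_coeffs': array([-0.04462126,  0.        ,  0.        ,  0.        ,  0.        ]), 'R': array([[-0.02718302, -0.9995176 , -0.01502177],
       [-0.99254938,  0.0287729 , -0.11839696],
       [ 0.11877207,  0.01169146, -0.99285271]]), 't': array([-0.04067117,  0.56285578,  0.93816902])}
```

View pics/top0.png

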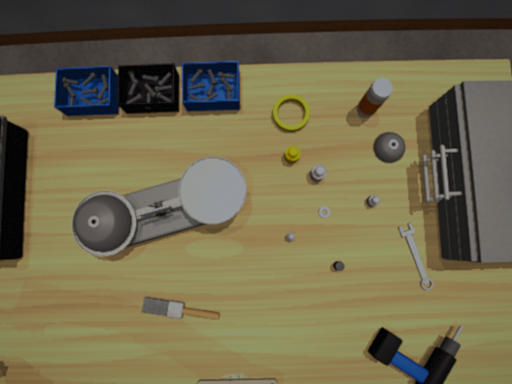

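View pics/side0.png

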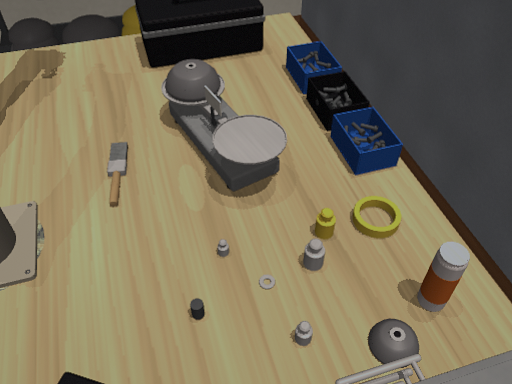

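The top view shows the steel 500 at (318,173), its yellow look-alike at (292,154), the 200 at (373,200), the 100 at (290,238), a black cylinder at (339,266) and the empty pan at (212,192). In the side view these are the 500 at (314,255), the yellow one at (326,224), the 200 at (304,333) and the 100 at (223,248). I choose the steel 500 and the middle-sized 200, and I'll check both in one close crop.

```bash
cat > h.py <<'E'
import numpy as np,cv2,pickle
def K(c):
    f=c['frame'].shape[0]/2/np.tan(np.radians(c['fovy'])/2)
    return np.array([[f,0,c['cx']],[0,f,c['cy']],[0,0,1.]])
def ray(c,p):
    u=cv2.undistortPoints(np.array([[p]],float),K(c),c['dist_coeffs'])[0,0]
    R,t=c['R'],c['t']
    return -R.T@t, R.T@np.array([u[0],u[1],1])
def plane(c,p,z):
    o,d=ray(c,p); return o+d*(z-o[2])/d[2]
def proj(c,X):
    return cv2.projectPoints(np.array(X,float).reshape(-1,1,3),cv2.Rodrigues(c['R'])[0],c['t'],K(c),c['dist_coeffs'])[0][:,0]
E
python3 - <<'E'
from h import *
T=pickle.load(open('top.pkl','rb'));S=pickle.load(open('side.pkl','rb'))
a=cv2.resize(T['frame'][140:215,270:395],None,fx=6,fy=6,interpolation=2)[:,:,::-1]
a=a[:,:375*2]
b=S['frame'][205:350,190:345][:,:,::-1]; b=cv2.resize(b,None,fx=3.6,fy=3.6)
i1=a[:, :]; 
out=np.zeros((600,800,3),np.uint8)
a=cv2.resize(T['frame'][140:250,275:390],None,fx=3.4,fy=3.4,interpolation=2)[:,:,::-1]
b=cv2.resize(S['frame'][205:350,215:335],None,fx=3.3,fy=3.3,interpolation=2)[:,:,::-1]
out[:a.shape[0],:a.shape[1]]=a; out[:b.shape[0],400:400+b.shape[1]]=b[:,:400]
cv2.imwrite('pics/c1.png',out)
for n,p,q,z in(('500',(318.5,172),(314,243),.066),('200',(373.5,199.5),(304,325),.048),('pan',(212.5,191),(249,139),.119),('yel',(292.5,153),(326,213),.066),('hold',(94,222),(190,66),.15)):
    print(n,plane(T,p,z).round(4),plane(S,q,z).round(4))
E
```

```text
500 [ 0.6209 -0.2217  0.066 ] [ 0.6237 -0.2256  0.066 ]
200 [ 0.5491 -0.3617  0.048 ] [ 0.5492 -0.3687  0.048 ]
pan [0.5727 0.0402 0.119 ] [0.5751 0.0408 0.119 ]
yel [ 0.6718 -0.1581  0.066 ] [ 0.6749 -0.1631  0.066 ]
hold [0.5045 0.3105 0.15  ] [0.5049 0.3127 0.15  ]
```

View pics/c1.png

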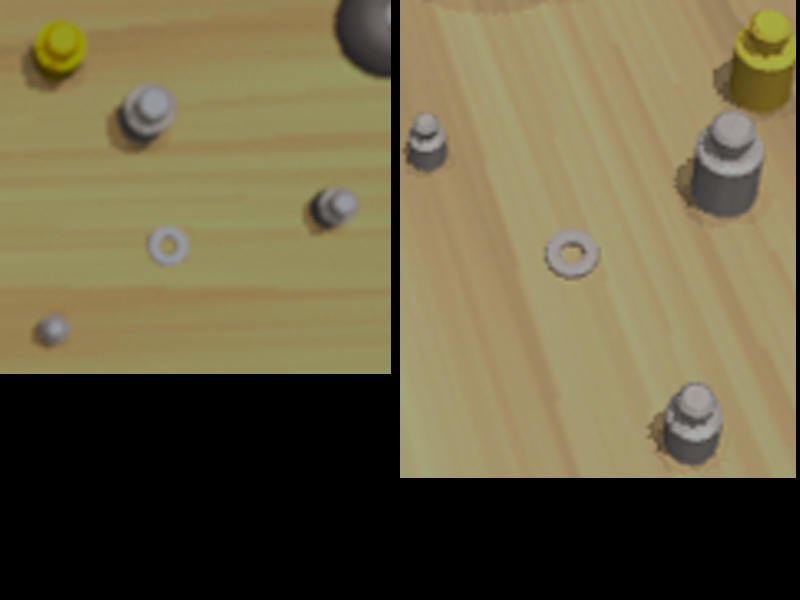

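The crop confirms the choice: the large steel 500 has its knob top at top-view pixel (320,171), and the middle-sized 200 at (376,200). That puts the 500 at about (0.6235, -0.226), the 200 at (0.548, -0.368), the pan at (0.574, 0.0405) and the hold at (0.505, 0.312). To line the jaws up with the beam I need a turn of +32°.

```bash
python3 -m handwheel '0 .008 -.016 0 1; 0 .022 -.044 0 2; 0 .037 -.074 0 4; 0 .053 -.107 0 5; 0 .07 -.14 0 7'; python3 -m handwheel '0 .015 -.03 0 1; 0 .03 -.06 0 3; 0 .045 -.09 0 4; 0 .06 -.12 0 6; 0 .075 -.15 0 7'
```

```text
time_s: 0.52
tcp_pos: [0.2675, 0.4777, 0.2558]
ee_rot: [-0.289, -3.128, 0.001]
force: [0.8, 0.7, -0.1]
grip_width: 0.998
finger_force: 0.0
time_s: 0.93
tcp_pos: [0.3428, 0.3276, 0.2561]
ee_rot: [-0.098, -3.14, 0.001]
force: [1.1, 0.9, -0.0]
grip_width: 1.001
finger_force: 0.0
```

```bash
python3 -m handwheel '0 .014 -.028 0 1; 0 .028 -.055 0 2; 0 .042 -.083 0 3; 0 .056 -.11 0 4; 0 .07 -.138 0 5'; python3 -m handwheel '0 .014 -.028 0 1; 0 .028 -.055 0 2; 0 .042 -.083 0 3; 0 .056 -.11 0 4; 0 .07 -.138 0 5';python3 -m handwheel '0 .014 -.028 0 1; 0 .028 -.055 0 2; 0 .042 -.083 0 3; 0 .056 -.11 0 4; 0 .07 -.138 0 5';python3 -m handwheel '0 .018 -.036 -.01 1; 0 .036 -.072 -.03 2; 0 .054 -.106 -.06 3; 0 .066 -.13 -.08 3; 0 .07 -.139 -.09 3'; python3 -m handwheel '0 0 0 0 0;0 0 0 0 0'
python3 - <<'E'
from h import *
from rig import bot
o=bot.get_obs(); c=bot.read_camera('wrist'); print(o['tcp_pos'],o['ee_rot'],o['joints'])
c['tcp']=o['tcp_pos'];c['rot']=o['ee_rot'];pickle.dump(c,open('w.pkl','wb'))
print(c['hand_eye'],c['fovy'],c['dist_coeffs'])
cv2.imwrite('pics/w1.png',c['frame'][:,:,::-1])
E
```

```text
time_s: 1.35
tcp_pos: [0.4128, 0.1899, 0.2562]
ee_rot: [0.037, -3.141, 0.0]
force: [1.0, 0.3, -0.0]
grip_width: 0.997
finger_force: 0.0
time_s: 1.77
tcp_pos: [0.4828, 0.0519, 0.2561]
ee_rot: [0.174, -3.136, -0.0]
force: [1.1, 0.5, -0.1]
grip_width: 1.003
finger_force: 0.0
time_s: 2.18
tcp_pos: [0.5527, -0.086, 0.256]
ee_rot: [0.311, -3.125, -0.001]
force: [1.2, 1.3, 0.6]
grip_width: 1.0
finger_force: 0.0
time_s: 2.6
tcp_pos: [0.6216, -0.2295, 0.1623]
ee_rot: [0.383, -3.114, 0.003]
force: [-1.3, -0.7, 0.1]
grip_width: 1.002
finger_force: 0.0
time_s: 2.77
tcp_pos: [0.6216, -0.2233, 0.1651]
ee_rot: [0.389, -3.115, -0.003]
force: [0.9, 0.0, 0.3]
grip_width: 1.0
finger_force: 0.0
[ 0.62160555 -0.22332737  0.16507989] [ 3.89459320e-01 -3.11481743e+00 -2.95295788e-03] [ 0.31813306  0.74393461 -0.02657958  1.56597157  0.02335996  0.83506924
  2.10241421]
[[ 1.47635306e-04 -9.58826828e-01 -2.83991360e-01  7.16124734e-02]
 [ 9.99999933e-01  2.36645001e-04 -2.79115109e-04  3.76430954e-04]
 [ 3.34828191e-04 -2.83991300e-01  9.58826798e-01 -1.18534190e-01]
 [ 0.00000000e+00  0.00000000e+00  0.00000000e+00  1.00000000e+00]] 71.549278503227 [-0.06139047  0.          0.          0.          0.        ]
```

View pics/w1.png

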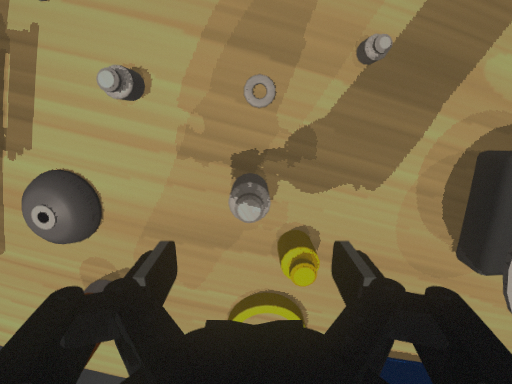

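The wrist view shows the 500's knob top at (248,208), the yellow one's at (304,275) and the 200's at (107,78). I'll turn these into positions.

```bash
cat >> h.py <<'E'
def wrist(c):
    R0=cv2.Rodrigues(np.array(c['rot']))[0]; H=c['hand_eye']
    Rw=R0@H[:3,:3]; tw=R0@H[:3,3]+c['tcp']
    c['R']=Rw.T; c['t']=-Rw.T@tw; return c
E
python3 - <<'E'
from h import *
c=wrist(pickle.load(open('w.pkl','rb')))
for p,z in(((248.5,208),.066),((107,79),.048),((303,275),.066),((250,182),.0)): print(plane(c,p,z).round(4))
E
```

```text
[ 0.6256 -0.2266  0.066 ]
[ 0.5502 -0.3682  0.048 ]
[ 0.6777 -0.1609  0.066 ]
[ 0.6183 -0.2279  0.    ]
```

```bash
python3 -m handwheel '0 .003 -.003 -.02 0; 0 .003 -.003 -.055 0; 0 .003 -.003 -.09 0;0 .003 -.003 -.117 0;0 .003 -.003 -.131 0' 45;  python3 -m handwheel '0 0 0 0 0;0.3 0 0 0 0;0.5 0 0 0 0;1 0 0 0 0;1 0 0 0 0'; python3 -m handwheel '1 0 0 0 0;1 0 0 0 0;1 0 0 0 0;1 0 0 0 0;1 0 0 0 0';python3 -m handwheel '1 0 0 .01 0;1 0 0 .035 0;1 0 0 .07 0;1 0 0 .105 0;1 0 0 .13 0';python3 -m handwheel '1 0 0 .025 0;1 0 0 .04 0;1 0 0 .04 0'
```

```text
time_s: 3.23
tcp_pos: [0.6244, -0.2235, 0.0337]
ee_rot: [0.395, -3.114, -0.004]
force: [-0.8, -1.1, -0.2]
grip_width: 1.002
finger_force: 0.0
time_s: 3.65
tcp_pos: [0.6268, -0.2269, 0.0375]
ee_rot: [-0.391, 3.114, -0.002]
force: [-1.3, -0.6, 30.9]
grip_width: 0.456
finger_force: 42.9
time_s: 4.07
tcp_pos: [0.6268, -0.2269, 0.0377]
ee_rot: [-0.391, 3.114, -0.002]
force: [-0.6, 1.2, 6.7]
grip_width: 0.455
finger_force: 44.8
time_s: 4.48
tcp_pos: [0.6259, -0.2271, 0.1687]
ee_rot: [-0.39, 3.115, -0.002]
force: [0.4, -0.8, -4.0]
grip_width: 0.453
finger_force: 46.7
time_s: 4.73
tcp_pos: [0.6273, -0.2275, 0.21]
ee_rot: [-0.39, 3.111, -0.005]
force: [0.9, 0.4, -4.9]
grip_width: 0.451
finger_force: 46.7
```

```bash
python3 -m handwheel '1 -.001 .01 0 0;1 -.003 .035 0 0;1 -.005 .065 0 0;1 -.008 .1 0 0;1 -.011 .135 0 0';python3 -m handwheel '1 -.003 .035 0 0;1 -.006 .07 0 0;1 -.008 .105 0 0;1 -.01 .13 0 0;1 -.011 .14 0 0';python3 -m handwheel '1 0 0 0 0;1 0 0 0 0;1 0 0 0 0;1 0 0 0 0'
python3 - <<'E'
from h import *
from rig import bot
o=bot.get_obs(); print(o['tcp_pos'],o['ee_rot'])
c=bot.read_camera('side');pickle.dump(c,open('side2.pkl','wb'))
p=proj(c,[o['tcp_pos'],o['tcp_pos']-[0,0,.0377],[.605,.0484,.119]]);print(p)
cv2.imwrite('pics/s2.png',cv2.resize(c['frame'][40:200,150:350],None,fx=3.7,fy=3.7,interpolation=2)[:,:,::-1])
E
```

```text
time_s: 5.15
tcp_pos: [0.6123, -0.0898, 0.203]
ee_rot: [0.389, -3.113, -0.002]
force: [0.4, -0.0, -5.1]
grip_width: 0.451
finger_force: 46.6
time_s: 5.57
tcp_pos: [0.6008, 0.0558, 0.2032]
ee_rot: [0.402, -3.111, -0.007]
force: [-0.1, 0.6, -4.4]
grip_width: 0.456
finger_force: 46.7
time_s: 5.9
tcp_pos: [0.6032, 0.0459, 0.2047]
ee_rot: [0.386, -3.116, 0.002]
force: [0.4, -0.4, -4.6]
grip_width: 0.458
finger_force: 46.7
[0.60323255 0.04587262 0.20472276] [ 3.86361054e-01 -3.11639235e+00  2.21406446e-03]
[[261.0031056  102.91379193]
 [260.86329418 117.55166338]
 [261.11671417 134.21297273]]
```

View pics/s2.png

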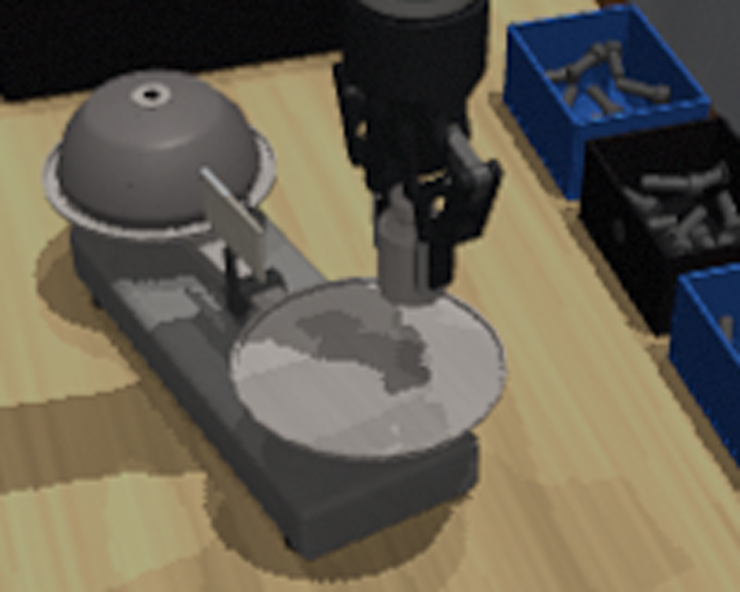

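The side view shows the 500 held upright over the far half of the pan, with its bottom at about (410,297) in the crop. The pan, the pointer and the hold are all clear of it. Next I lower it.

```bash
python3 -m handwheel '1 .001 .001 -.01 0;1 .002 .002 -.022 0;1 .002 .002 -.033 0;1 .002 .002 -.038 0;1 .002 .002 -.038 0';python3 -m handwheel '1 0 0 -.002 0;1 0 0 -.004 0;1 0 0 -.005 0;1 0 0 -.005 0';python3 -m handwheel '1 0 0 -.002 0;1 0 0 -.003 0;1 0 0 -.003 0;1 0 0 -.003 0'
```

```text
time_s: 6.37
tcp_pos: [0.6039, 0.0501, 0.1648]
ee_rot: [0.391, -3.112, -0.0]
force: [-0.3, 0.3, -5.2]
grip_width: 0.455
finger_force: 46.6
time_s: 6.7
tcp_pos: [0.6056, 0.0503, 0.1624]
ee_rot: [-0.391, 3.117, -0.0]
force: [-0.1, 0.1, -4.9]
grip_width: 0.457
finger_force: 46.7
time_s: 7.03
tcp_pos: [0.6055, 0.0503, 0.1593]
ee_rot: [0.391, -3.117, 0.0]
force: [-0.1, 0.8, -5.4]
grip_width: 0.451
finger_force: 46.7
```

```bash
python3 -m handwheel '1 0 0 -.001 0;1 0 0 -.002 0;1 0 0 -.002 0;1 0 0 -.002 0';python3 -m handwheel '1 0 0 -.001 0;1 0 0 -.002 0;1 0 0 -.002 0;1 0 0 -.002 0';
```

```text
time_s: 7.37
tcp_pos: [0.6055, 0.0502, 0.1572]
ee_rot: [0.391, -3.117, 0.0]
force: [-0.6, 0.1, -4.5]
grip_width: 0.453
finger_force: 46.7
time_s: 7.7
tcp_pos: [0.6056, 0.0503, 0.1559]
ee_rot: [-0.391, 3.117, 0.0]
force: [-0.9, 0.5, 2.4]
grip_width: 0.454
finger_force: 47.3
```

```bash
python3 -m handwheel '.5 0 0 0 0;.45 0 0 0 0;.4 0 0 0 0;.3 0 0 0 0;.2 0 0 0 0';python3 -m handwheel '.2 0 0 0 0;.2 0 0 .005 0;.2 0 0 .015 0;.2 0 0 .035 0;.2 0 0 .06 0';python3 -m handwheel '.1 0 -.01 .03 0;.0 0 -.03 .05 0;0 -.005 -.06 .05 0;0 -.015 -.095 .05 0;0 -.026 -.13 .05 0';
python3 - <<'E'
from h import *
from rig import bot
c=bot.read_camera('side');pickle.dump(c,open('side2.pkl','wb'))
cv2.imwrite('pics/s3.png',cv2.resize(c['frame'][40:200,150:350],None,fx=3,fy=3,interpolation=2)[:,:,::-1])
E
```

```text
time_s: 8.12
tcp_pos: [0.6057, 0.0503, 0.1553]
ee_rot: [-0.391, 3.117, -0.0]
force: [-0.3, -0.0, 0.4]
grip_width: 0.795
finger_force: 0.0
time_s: 8.53
tcp_pos: [0.6046, 0.0502, 0.2155]
ee_rot: [0.391, -3.114, -0.0]
force: [1.4, 0.1, -0.3]
grip_width: 0.801
finger_force: 0.0
time_s: 8.95
tcp_pos: [0.5799, -0.0804, 0.267]
ee_rot: [-0.394, 3.114, -0.001]
force: [-0.1, 0.8, -0.3]
grip_width: 0.999
finger_force: 0.0
```

View pics/s3.png

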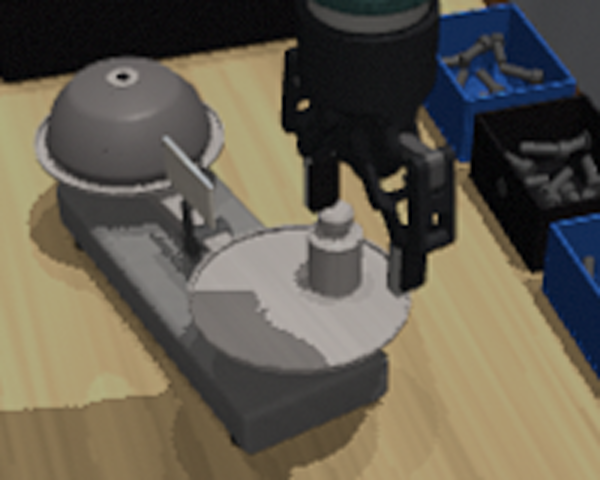

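The side view shows the 500 standing upright on the pan at crop (333,285), and the pan hasn't moved. Next is the 200.

```bash
python3 -m handwheel '0 -.003 -.03 0 0;0 -.006 -.065 0 0;0 -.01 -.1 -.01 0;0 -.014 -.135 -.02 0;0 -.018 -.17 -.03 0';python3 -m handwheel '0 -.003 -.03 -.03 0;0 -.006 -.06 -.06 0;0 -.01 -.09 -.09 0;0 -.012 -.108 -.11 0;0 -.013 -.118 -.117 0';python3 -m handwheel '0 0 0 0 0;0 0 0 0 0;0 0 0 0 0'
python3 - <<'E'
from h import *
from rig import bot
o=bot.get_obs(); c=bot.read_camera('wrist'); print(o['tcp_pos'],o['ee_rot'])
c['tcp']=o['tcp_pos'];c['rot']=o['ee_rot'];wrist(c);pickle.dump(c,open('w.pkl','wb'))
print(proj(c,[.549,-.368,.048]))
cv2.imwrite('pics/w2.png',c['frame'][:,:,::-1])
E
```

```text
time_s: 9.42
tcp_pos: [0.5616, -0.2513, 0.2363]
ee_rot: [-0.391, 3.115, -0.001]
force: [-0.1, -0.4, 0.1]
grip_width: 0.999
finger_force: 0.0
time_s: 9.83
tcp_pos: [0.5452, -0.3708, 0.1152]
ee_rot: [0.384, -3.113, -0.002]
force: [-0.1, -0.3, -0.9]
grip_width: 1.001
finger_force: 0.0
time_s: 10.08
tcp_pos: [0.5506, -0.3658, 0.1203]
ee_rot: [-0.394, 3.114, -0.0]
force: [0.5, 0.4, 0.1]
grip_width: 1.004
finger_force: 0.0
[ 0.55063783 -0.36582268  0.12032983] [-3.94492129e-01  3.11356022e+00 -1.87521382e-04]
[[251.28915495 212.40237316]]
```

View pics/w2.png

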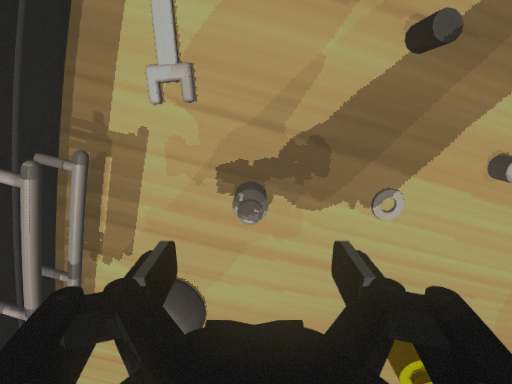

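The 200's knob top is at (251,211), where it was predicted, and it sits alone between the fingers. I'll descend and grip it.

```bash
python3 -m handwheel '0 -.001 -.002 -.015 0;0 -.001 -.002 -.04 0;0 -.001 -.002 -.065 0;0 -.001 -.002 -.079 0;0 -.001 -.002 -.079 0' 40;  python3 -m handwheel '0.3 0 0 0 0;0.5 0 0 0 0;.6 0 0 0 0;1 0 0 0 0;1 0 0 0 0'; python3 -m handwheel '1 0 0 0 0;1 0 0 0 0;1 0 0 0 0;1 0 0 0 0';python3 -m handwheel '1 0 0 .01 0;1 0 0 .035 0;1 0 0 .07 0;1 0 0 .105 0;1 0 0 .13 0';python3 -m handwheel '1 0 0 .025 0;1 0 0 .045 0;1 0 0 .05 0;1 0 0 .05 0;1 0 0 .05 0'
```

```text
time_s: 10.55
tcp_pos: [0.5468, -0.3671, 0.0374]
ee_rot: [0.394, -3.114, -0.005]
force: [-0.6, -0.2, 0.2]
grip_width: 0.999
finger_force: 0.0
time_s: 10.97
tcp_pos: [0.5482, -0.3701, 0.0408]
ee_rot: [-0.391, 3.116, -0.002]
force: [-1.4, 1.5, 5.8]
grip_width: 0.325
finger_force: 39.1
time_s: 11.3
tcp_pos: [0.5482, -0.3701, 0.0409]
ee_rot: [-0.391, 3.116, -0.002]
force: [-0.9, 1.5, 4.3]
grip_width: 0.33
finger_force: 39.3
time_s: 11.72
tcp_pos: [0.5481, -0.3703, 0.1729]
ee_rot: [-0.391, 3.115, -0.003]
force: [-0.4, -1.0, -1.9]
grip_width: 0.325
finger_force: 40.0
time_s: 12.13
tcp_pos: [0.5469, -0.3693, 0.2186]
ee_rot: [0.391, -3.116, -0.001]
force: [0.5, -0.2, -2.5]
grip_width: 0.331
finger_force: 40.0
```

```bash
python3 -m handwheel '1 0 .012 0 0;1 0 .037 0 0;1 0 .067 0 0;1 0 .1 0 0;1 -.001 .135 0 0';python3 -m handwheel '1 0 .034 0 0;1 0 .068 0 0;1 0 .1 0 0;1 -.001 .13 0 0;1 -.002 .155 0 0';python3 -m handwheel '1 0 .025 0 0;1 0 .05 0 0;1 0 .075 0 0;1 -.001 .095 0 0;1 -.001 .107 0 0';python3 -m handwheel '1 0 .005 0 0;1 0 .005 0 0;1 0 .005 0 0;1 0 .005 0 0'
python3 - <<'E'
from h import *
from rig import bot
c=bot.read_camera('side');pickle.dump(c,open('side2.pkl','wb'))
print(proj(c,[.543,.0326,.119]))
cv2.imwrite('pics/s4.png',cv2.resize(c['frame'][40:200,150:350],None,fx=3.7,fy=3.7,interpolation=2)[:,:,::-1])
E
```

```text
time_s: 12.55
tcp_pos: [0.5453, -0.2326, 0.2174]
ee_rot: [0.39, -3.115, -0.003]
force: [0.8, 1.1, -2.2]
grip_width: 0.329
finger_force: 40.0
time_s: 12.97
tcp_pos: [0.5429, -0.0757, 0.2177]
ee_rot: [0.395, -3.113, -0.004]
force: [0.4, -0.2, -1.4]
grip_width: 0.327
finger_force: 40.0
time_s: 13.38
tcp_pos: [0.5417, 0.0313, 0.2179]
ee_rot: [0.397, -3.113, -0.003]
force: [-0.0, 0.6, -2.7]
grip_width: 0.331
finger_force: 40.0
time_s: 13.72
tcp_pos: [0.5434, 0.0304, 0.2191]
ee_rot: [0.387, -3.117, 0.002]
force: [0.7, 0.5, -1.1]
grip_width: 0.328
finger_force: 40.0
[[235.72994521 144.26478615]]
```

View pics/s4.png

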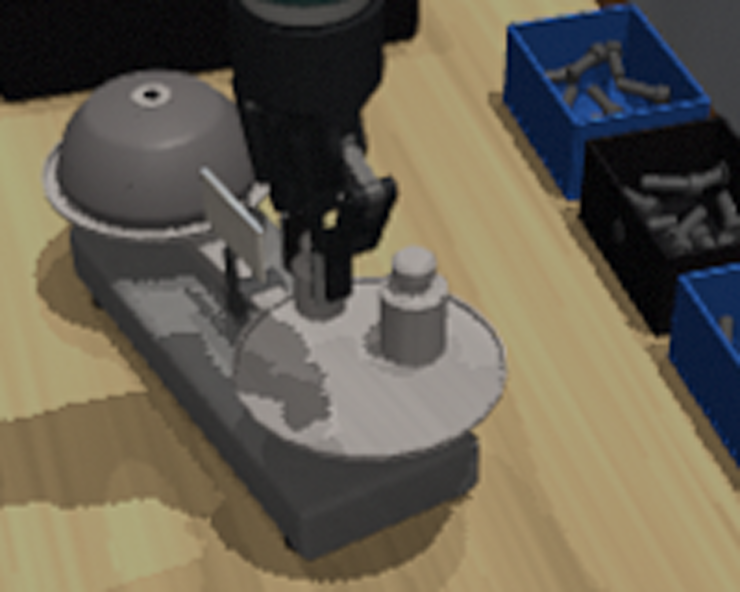

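The 200 is upright over the near half of the pan, with its bottom at about (320,312) in the crop and well clear of the 500. I expect contact at about TCP z = 0.160.

```bash
python3 -m handwheel '1 0 .001 -.012 0;1 0 .002 -.028 0;1 0 .002 -.043 0;1 0 .002 -.051 0;1 0 .002 -.054 0';python3 -m handwheel '1 0 0 0 0;1 0 0 0 0;1 0 0 -.002 0;1 0 0 -.004 0;1 0 0 -.004 0';python3 -m handwheel '1 0 0 -.001 0;1 0 0 -.002 0;1 0 0 -.002 0;1 0 0 -.002 0;1 0 0 -.002 0'
```

```text
time_s: 14.18
tcp_pos: [0.5427, 0.0331, 0.164]
ee_rot: [0.388, -3.115, 0.001]
force: [0.1, -0.2, -2.0]
grip_width: 0.33
finger_force: 40.0
time_s: 14.6
tcp_pos: [0.5436, 0.0343, 0.1615]
ee_rot: [-0.391, 3.117, -0.0]
force: [0.2, -0.0, -1.8]
grip_width: 0.329
finger_force: 40.0
time_s: 15.02
tcp_pos: [0.5437, 0.0343, 0.1595]
ee_rot: [-0.391, 3.117, -0.0]
force: [-0.6, -0.3, 0.3]
grip_width: 0.328
finger_force: 40.1
```

```bash
python3 -m handwheel '1 0 0 -.001 0;1 0 0 -.001 0;1 0 0 -.001 0' ; python3 -m handwheel '.6 0 0 -.001 0;.55 0 0 -.001 0;.5 0 0 -.001 0;.4 0 0 -.001 0;.3 0 0 -.001 0';python3 -m handwheel '.25 0 0 0 0;.25 0 0 .005 0;.25 0 0 .015 0;.25 0 0 .035 0;.25 0 0 .06 0';python3 -m handwheel '.25 0 -.01 .03 0;.25 0 -.03 .05 0;.2 0 -.06 .05 0;.2 0 -.095 .05 0;.2 0 -.13 .05 0';python3 -m handwheel '0 0 -.03 0 0;0 0 -.06 0 0;0 0 -.08 0 0;0 0 -.09 0 0;0 0 -.09 0 0'; for i in 1 2 3 4; do python3 -m handwheel '0 0 0 0 0;0 0 0 0 0;0 0 0 0 0;0 0 0 0 0;0 0 0 0 0' >/dev/null; done
python3 - <<'E'
from h import *
from rig import bot
c=bot.read_camera('side');print(bot.get_obs()['time_s'])
cv2.imwrite('pics/s5.png',cv2.resize(c['frame'][40:200,150:350],None,fx=3.7,fy=3.7,interpolation=2)[:,:,::-1])
E
```

```text
time_s: 15.27
tcp_pos: [0.5437, 0.0343, 0.1584]
ee_rot: [-0.391, 3.117, 0.0]
force: [-0.1, -0.2, 0.4]
grip_width: 0.329
finger_force: 40.1
time_s: 15.68
tcp_pos: [0.5436, 0.0343, 0.1574]
ee_rot: [-0.391, 3.117, -0.0]
force: [0.3, -0.2, 0.8]
grip_width: 0.7
finger_force: 0.0
time_s: 16.1
tcp_pos: [0.5426, 0.0342, 0.2176]
ee_rot: [0.391, -3.114, -0.0]
force: [-0.2, -0.3, 0.2]
grip_width: 0.747
finger_force: 0.0
time_s: 16.52
tcp_pos: [0.5438, -0.0965, 0.2692]
ee_rot: [-0.394, 3.114, -0.001]
force: [0.6, -0.2, -0.6]
grip_width: 0.799
finger_force: 0.0
time_s: 16.93
tcp_pos: [0.5431, -0.1886, 0.2681]
ee_rot: [-0.384, 3.117, -0.003]
force: [-0.3, 1.0, 0.3]
grip_width: 0.993
finger_force: 0.0
18.65
```

View pics/s5.png

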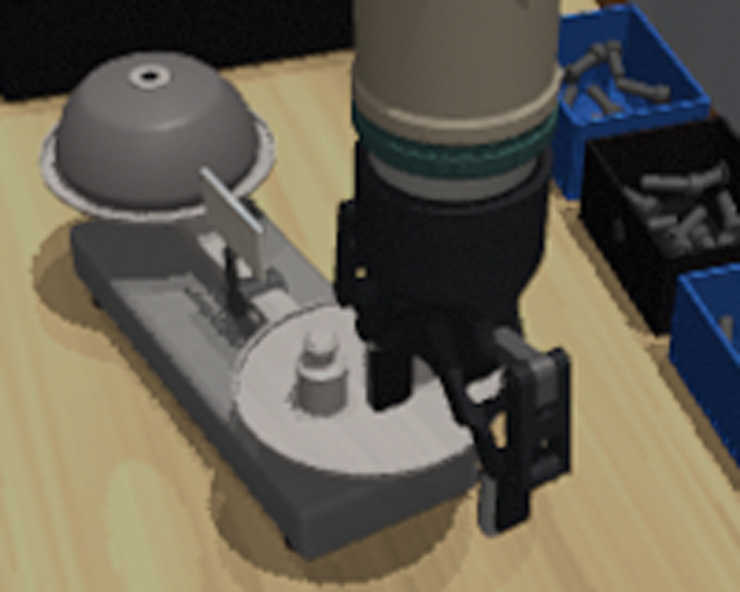

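The 200 stands upright at (322,385) in the crop, and both pans have shifted about 13 mm towards level. The 500 is hidden behind the gripper, so I'll move clear, let things settle and take one last look.

```bash
python3 -m handwheel '0 0 -.03 0 0;0 0 -.06 0 0;0 0 -.09 0 0;0 0 -.11 0 0;0 0 -.12 0 0'; for i in 1 2 3 4; do python3 -m handwheel '0 0 0 0 0;0 0 0 0 0;0 0 0 0 0;0 0 0 0 0;0 0 0 0 0' >/dev/null; done
python3 - <<'E'
from h import *
from rig import bot
c=bot.read_camera('side');d=bot.read_camera('top');print(bot.get_obs()['time_s'])
C=np.array([.574,.0405]);H=np.array([.505,.312])
for z in(.119,.105,.091): print(z,proj(c,[[*C,z+.066],[.605,.0484,z+.066],[.543,.0335,z+.048]]).round(1).tolist(), 'hold top',proj(c,[*H,.21-z+.06]).round(1))
a=cv2.resize(c['frame'][40:200,150:300],None,fx=3,fy=3,interpolation=2)
b=cv2.resize(d['frame'][140:260,60:260],None,fx=1.7,fy=1.7,interpolation=2)
o=np.zeros((480,800,3),np.uint8);o[:480,:450]=a;o[:b.shape[0],455:455+b.shape[1]]=b
cv2.imwrite('pics/f.png',o[:,:,::-1])
E
```

```text
time_s: 19.07
tcp_pos: [0.5425, -0.3097, 0.2672]
ee_rot: [0.385, -3.117, 0.003]
force: [-0.6, 0.0, 0.7]
grip_width: 1.002
finger_force: 0.0
20.8333
0.119 [[248.2, 114.7], [261.4, 109.8], [234.9, 126.4]] hold top [[190.1  65.8]]
0.105 [[248.3, 120.1], [261.3, 115.2], [235.1, 131.7]] hold top [[189.5  60.8]]
0.091 [[248.4, 125.4], [261.3, 120.4], [235.3, 136.8]] hold top [[188.9  55.6]]
```

View pics/f.png

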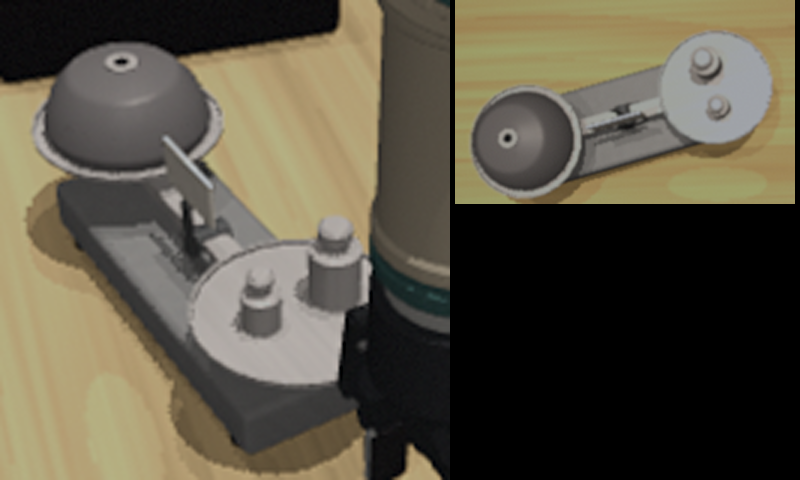

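The 500 stands at (335,265) and the 200 at (262,305), both upright. The hold's top, at image pixel (190.3,60.7), matches the level prediction of (189.5,60.8), and the robot is clear of everything.

```bash
python3 -c "
from rig import bot
print(bot.hand_in())"
```

```text
the job is handed in; nothing more can be done
None
```

The 500 g and 200 g weights are standing upright on the balance's pan, the last side view shows the beam level (so the hold weighs about 700 g as it should), and the job was handed in at about 21 s with the robot clear.

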